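# Move the matched setting bars from the sloping rack to the setting plate as a pair

## Task

Swing the rack's keeper arm fully aside, then take both setting bars out of the sloping rack together, in one grasp, keeping them side by side all the way. Lower them level and gently onto the middle of the setting plate, lying along its long direction, and let go only once they are down, so that they stand there side by side with their ends even. Leave the other things on the bench alone.

Things in the scene. Friction and masses are not known exactly. Their poses are not given: they have to be found in the camera images.
- deck: Fixed grey rack deck, 180 x 130 x 8, sloping 25 degrees, low end roughly towards the right (-y). Origin: centre of its top face, 75 above the bench; x up the slope, y across, z square out of it. Both bars stand on it along x, centred near x 0, against an 18 high lip. Guide blocks 12 high beside the bars' ends (x -69 to -51 and 53 to 71, |y| 22 to 30) leave the middle free.
- keeper (a joint): Dark steel keeper arm (76 long from its pivot, 16 wide, 6 thick) over the bars, turning parallel to the deck, underside 41 above it. Rad: 0 = across both bars (along deck +y), growing as its end swings up the slope; 1.57 = straight up the slope, clear of the bars; stop at 1.6. Starts within 0 to 0.25; stiff (about 1 N at the knob), stays where left.
- keeper_pivot (a point): Keeper pivot: top of a fixed post 18 in diameter, at deck x 34, y -48, z 41 (mm). Axes as the deck.
- keeper_knob (a point): Middle of the black upright round knob on the keeper arm, 72 from the pivot: 18 in diameter, 30 high, standing square to the deck (from 47 to 77 above it; this point 62 above it). Push or pinch it to swing the keeper. Its axes turn with the keeper: y points from the pivot to the knob.
- bar_a_mid (a point): Centre of setting bar A: plain flat-faced aluminium bar 150 long (own x), 18 wide (y), 36 high (z), about 0.26 kg. It starts on edge on the sloping deck, on the +y side, about 3 from its twin, its centre 18 above the deck; the two measure 39 across, 36 pressed together.
- bar_b_mid (a point): Centre of setting bar B, the identical twin of bar A, on the -y side of the deck; same axes.
- plate: Fixed dark steel setting plate, 210 long (own x), 110 wide (own y), on rubber feet; flat level top 40 above the bench. Origin: centre of its underside, on the bench; z up.
- core: Bystander: cardboard tube standing upright, 88 in diameter, 70 high; origin at the centre of its underside.
- block: Bystander: black rubber block, 80 x 45 x 45; origin at the centre of its underside.
- odd_bar: Bystander: short single aluminium bar lying on the bench, 90 x 25 x 20 high; origin at the centre of its underside. Not one of the pair.
Not all that is in view belongs to the job. What is shaped like the part that bears bar_b_mid but orange or turquoise is not meant.

How it is judged (in metres and radians):
On the way, in this order (a step that is already met when the one before it is completed fails the run):
1. the keeper arm is swung aside, clear of the bars (value of joint keeper above 1.25 rad), for 0.2 s.
2. both bars are held between the fingers and lifted off the deck together (contact force between each of bar_a, bar_b and the fingers above 0.5 N and z of each of bar_a_mid, bar_b_mid in the frame of deck above 0.04 m), for 0.2 s.
3. both bars, still held, are level and down on the middle of the plate (within 6 mm) (contact force between each of bar_a, bar_b and the fingers above 0.5 N and angle between each of bar_a_mid, bar_b_mid's own z axis and vertical below 0.1 rad and x of bar_a_mid in the frame of plate between -0.03 and 0.03 m and y of bar_a_mid in the frame of plate between -0.035 and 0.035 m and x of bar_b_mid in the frame of plate between -0.03 and 0.03 m and y of bar_b_mid in the frame of plate between -0.035 and 0.035 m and z of each of bar_a_mid, bar_b_mid in the frame of plate below 0.064 m), for 0.05 s.
At the end, for the whole second after the job is handed in: Both bars stand on edge (0.1 rad), at rest, released on the plate, along its length (0.14 rad), each centre within 30 mm of its middle lengthwise and 35 mm across; centres at most 24 mm apart, ends even within 8 mm. Keeper still swung aside (over 1.25 rad) (angle between each of bar_a_mid, bar_b_mid's own z axis and vertical below 0.1 rad and x of bar_a_mid in the frame of plate between -0.03 and 0.03 m and y of bar_a_mid in the frame of plate between -0.035 and 0.035 m and x of bar_b_mid in the frame of plate between -0.03 and 0.03 m and y of bar_b_mid in the frame of plate between -0.035 and 0.035 m and distance between bar_a_mid and bar_b_mid below 0.024 m and x of bar_a_mid in the frame of bar_b_mid between -0.008 and 0.008 m and z of bar_a_mid in the frame of plate between 0.055 and 0.061 m and z of bar_b_mid in the frame of plate between 0.055 and 0.061 m and angle between the x axis of each of bar_a_mid, bar_b_mid and the x axis of plate, either way round below 0.14 rad and linear speed of each of bar_a, bar_b below 0.02 m/s and value of joint keeper above 1.25 rad); the robot touches nothing.
It fails at once if the two bars are parted (centres more than 45 mm apart) (distance between bar_a_mid and bar_b_mid above 0.045 m).
It fails at once if a bystander (tube, block or short bar) is moved more than 20 mm (distance of any of core, block, odd_bar from where it was at the start of the episode above 0.02 m).
It fails at once if the bars hit the plate hard (over 60 N) (contact force between any of bar_a, bar_b and plate above 60 N).
It also fails if it takes over 58 s, if anything falls off the work surface, if the arm or the gripper's body presses on something with over 40 N, if the wrist force passes 120 N, or if a joint passes its speed limit or range.

## Robot

A 6-joint arm with a two-finger parallel gripper is mounted at the origin on the work surface. World frame = base frame: x ahead of the robot, y to its left, z up, the work surface at z = 0. Lengths are in mm, angles in rad, forces in N, time in s.
With the tool pointing down it reaches from about 275 to 975 mm from the base axis. Payload 8.4 kg.
Tool frame: the origin (TCP) lies at the very end of the fingers, on their centre line; the grasp point (between the pads) lies 19 mm behind it; y points along the fingers, z is the direction in which the jaws open and shut, and the axes are right-handed (so a half turn about y gives the same grasp; the last joint's range is limited). The gripper opens to 92 mm and grips with 3 to 60 N. Pads are 20 mm wide; open, the fingers measure 128 mm over their backs; the gripper's body (75 mm by 189 mm) begins 69 mm behind the grasp point.
Start: joints at [-1.226, 0.353, 1.633, -0, 1.155, -0.002], TCP at [212.43, -587.794, 214.583] pointing down, gripper open.
Joint ranges: [-2.63, 2.63], [-0.92, 2.1], [0.06, 2.66], [-1.3, 4.44], [0, 2.69], [-3.02, 3.02]. Speed limits (rad/s): [2.22, 2.22, 2.79, 3.14, 3.14, 3.14].

## Interface

Orientations are given as a unit quaternion [w, x, y, z].
In Python, from rig import arm gives the robot as it stands. The module is installed in compiled form; this text tells all that it offers.
- The arm moves only by the tool jog_arm, never from a script. Its argument "increments" is a list of rows, each a list of 7 numbers: the finger opening in m, from 0 to 0.0919, then the shift along the world's x, y, z in m, then the turn, a rotation vector about the world's x, y, z in rad. In form: [[jaw, tx, ty, tz, rx, ry, rz], ...]. A call has 1 to 12 rows; each row shifts and turns the pose as measured when the row begins; what a row does not reach is not made up. A row lasts 1/8 s, in which the tool goes at most 62.5 mm and 10.7 degrees, less where a joint would pass 70% of its speed; a pose out of reach is approached as far as the arm can. A call with a gripper value outside its range is refused whole. The fingers move at their own pace and stop on an object; the grip force is fixed at half the most. Time passes only in rows, so rows that do not move let the fingers close. It gives the time, the measured TCP pose, the force and the opening at its end, in the units of the state.
- arm.state(): the state, without advancing time (a new reading comes with each control period).
- arm.grab_frame(name): name is "side" or "top"; returns a dict with "img" (400x640x3 uint8, red, green, blue), "K" (3x3 intrinsics, pixels), "origin" and "rotation" of the camera in the world. Camera axes: x right, y down, z forward; pixel columns grow to the right and rows downward; lengths in mm; the calibration is good to about 2 mm. A picture is of the moment at which its call begins. There is no depth.
- arm.job_done(): hands the job in, once; it reports no verdict.
The state is a dict: "clock": time; "joint_pos": joint angles; "dq": joint speeds; "effort": joint torques, N m; "tool_pos": TCP position; "orientation": TCP orientation; "wrist_force": force on the tool from outside, world axes, zero at the start; "wrist_torque": the same for the moment, N m; "gripper_width": finger opening in mm.
Only numpy, scipy, OpenCV 4.12 (cv2) and the standard library are available. Lean on these libraries where they do the work, as an engineer would, in place of code of your own. Each camera call takes 0.05 s, during which the arm holds its last target.

## Working session

There is one attempt and no reset: what is moved stays moved. The work goes in short steps, Python scripts to look and compute and a tool call to move; the robot and the scene stay as the last step left them, time stands still between calls to the robot, and variables do not carry over. Pictures are saved under pics/ and viewed, and the job is handed in when it is done.

Besides the shell and the picture viewer there is one more tool, called by a JSON object that holds its "api" and its "payload". jog_arm: Moves the arm, as the interface text tells. Its arguments: {"type":"object","properties":{"increments":{"type":"array"}},"required":["increments"]}

```bash
mkdir -p pics
python3 - <<'E'
from rig import arm
import cv2,json
print(arm.state())
for n in("side","top"):
    f=arm.grab_frame(n); cv2.imwrite(f"pics/{n}0.png",f["img"][:,:,::-1]); print(n,f["K"],f["origin"],f["rotation"])
E
```

```text
{'clock': 0.0, 'joint_pos': array([-1.22643956e+00,  3.53638013e-01,  1.63415373e+00,  1.36375877e-05,
        1.15521556e+00, -2.40868114e-03]), 'dq': array([-2.95568870e-04,  2.68667272e-04, -1.03074416e-03,  1.19317384e-05,
       -2.08151182e-03,  1.57317500e-03]), 'effort': array([ 1.82071024e-03, -5.93833494e+01, -3.34221232e+01,  6.96431659e-02,
        2.30829616e-02, -1.17233317e-04]), 'tool_pos': array([ 212.23583977, -587.31252132,  213.86165412]), 'orientation': array([ 0.12190406, -0.12206556,  0.69699878, -0.69601156]), 'wrist_force': array([-0.0583366 ,  0.4614806 ,  0.60963859]), 'wrist_torque': array([ 0.01954396,  0.01928225, -0.05703842]), 'gripper_width': 91.71854191721076}
side [[447.72381944   0.         319.15100337]
 [  0.         447.72381944 194.85772734]
 [  0.           0.           1.        ]] [ 270.58002395 1016.50824934  844.94077453] [ 0.05787016 -0.09877548  0.88960828 -0.44214428]
top [[467.36258113   0.         318.0031192 ]
 [  0.         467.36258113 189.71847622]
 [  0.           0.           1.        ]] [ 443.18021038   68.19811363 1119.55919306] [ 0.024822   -0.69691088  0.71658795 -0.0141704 ]
```

View pics/side0.png

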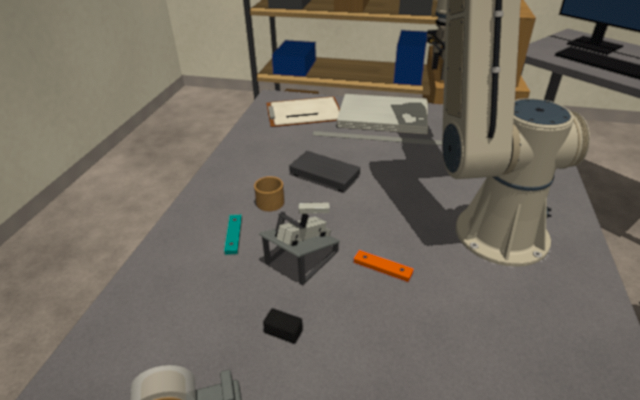

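View pics/top0.png

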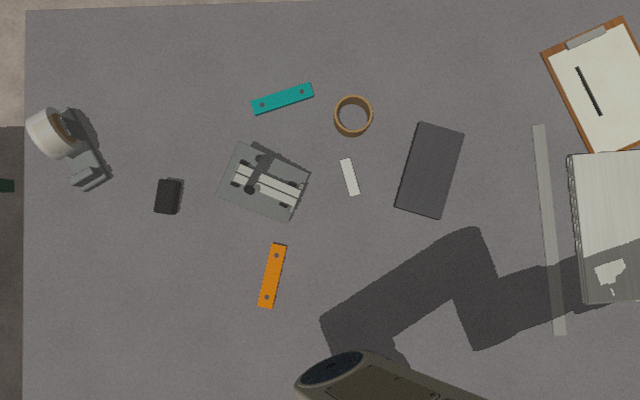

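The top view shows the rack at about (263,181), the plate at (430,170), the tube at (353,116), the block at (168,196) and the short bar at (349,177). There are also lookalikes: turquoise at (282,99) and orange at (272,276).

Run:
```python
import cv2,numpy as np
t=cv2.imread("pics/top0.png"); s=cv2.imread("pics/side0.png")
a=cv2.resize(t[130:230,205:325],None,fx=6,fy=6,interpolation=cv2.INTER_CUBIC); cv2.imwrite("pics/ct.png",a[:600])
b=cv2.resize(s[190:285,250:350],None,fx=6,fy=6,interpolation=cv2.INTER_CUBIC); cv2.imwrite("pics/cs.png",b)
```

```text
(no output)
```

View pics/ct.png

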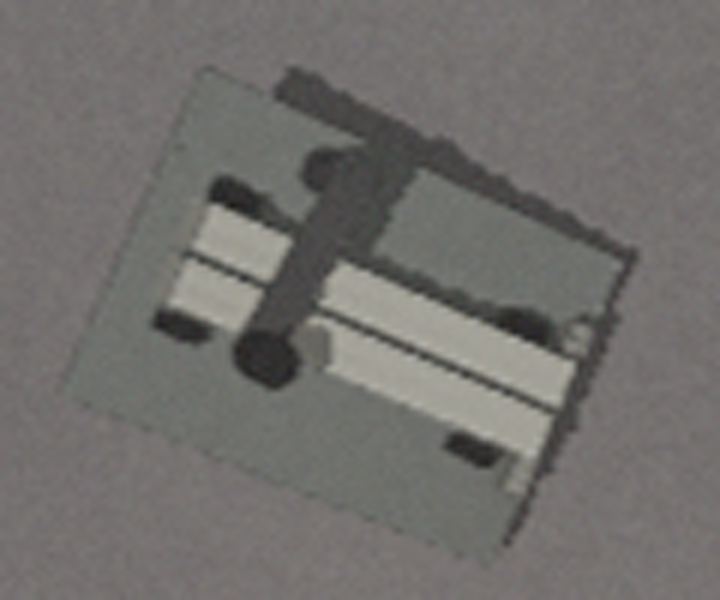

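View pics/cs.png

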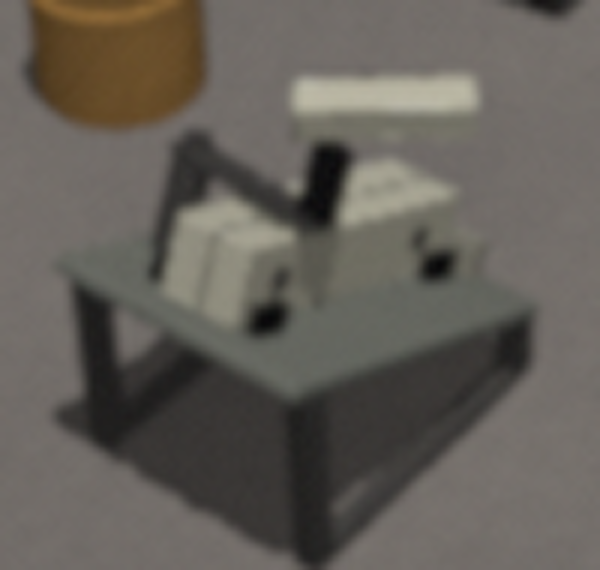

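The crops confirm the pick: the pair is the two pale bars under the dark keeper, and the knob is at crop (267,357). The single short bar and the coloured bars are elsewhere. Next I'll fit the deck pose from its corner points in both views.

```bash
cat > h.py <<'E'
import numpy as np
from scipy.spatial.transform import Rotation as R
from scipy.optimize import least_squares
CAM={'side':([[447.72381944,0,319.15100337],[0,447.72381944,194.85772734],[0,0,1]],[270.58002395,1016.50824934,844.94077453],[0.05787016,-0.09877548,0.88960828,-0.44214428]),
'top':([[467.36258113,0,318.0031192],[0,467.36258113,189.71847622],[0,0,1]],[443.18021038,68.19811363,1119.55919306],[0.024822,-0.69691088,0.71658795,-0.0141704])}
def rot(q): q=np.array(q);return R.from_quat(q,scalar_first=True).as_matrix()
def proj(P,c):
    K,o,q=CAM[c];p=(np.atleast_2d(P)-np.array(o))@rot(q);p=p@np.array(K).T
    return p[:,:2]/p[:,2:]
def ray(px,c):
    K,o,q=CAM[c];d=rot(q)@np.linalg.solve(np.array(K),[px[0],px[1],1]);return np.array(o),d
def onplane(px,c,p0,n):
    o,d=ray(px,c);return o+d*(np.dot(np.array(p0)-o,n)/np.dot(d,n))
def crop(p,off,s=6): return (np.array(p,float)+.5)/s-.5+np.array(off)
def deckR(yaw): # yaw of deck x
    return (R.from_euler('z',yaw)*R.from_euler('y',-np.radians(25))).as_matrix()
E
python3 - <<'E'
from h import *
T=[205,130];S=[250,190]
obs=[((90,-65,0),(205,65),'top'),((90,65,0),(62,390),'top'),((-90,65,0),(490,560),'top'),
((90,-65,0),(60,262),'side'),((90,65,0),(295,397),'side'),((-90,65,0),(537,308),'side')]
def res(v):
    M=deckR(v[2]);o=np.array([v[0],v[1],75])
    return np.concatenate([(proj(o+M@np.array(a),c)[0]-crop(b,T if c=='top' else S)) for a,b,c in obs])
r=least_squares(res,[460,190,1.57]);print(r.x,r.fun.reshape(-1,2).round(2))
v=r.x;M=deckR(v[2]);o=np.array([v[0],v[1],75]);n=M[:,2]
print(M)
def dk(P):return (M.T@(P-o)).round(1)
# bars, top plane z=36
for nm,p in dict(B_hi_out=(207,207),B_hi_in=(190,252),A_hi_out=(163,310),B_lo_out=(578,362),mid_lo=(555,410),A_lo_out=(540,455)).items():
    print(nm,dk(onplane(crop(p,T),'top',o+36*n,n)))
print('knob',dk(onplane(crop((267,357),T),'top',o+77*n,n)))
print('odd?',[dk(onplane(crop(p,T),'top',o,n)) for p in[(580,335),(515,470),(635,255),(510,545)]])
E
```

```text
[519.8374393  206.37146258   1.14313764] [[-0.75 -0.71]
 [-0.78  0.12]
 [ 0.07  0.64]
 [-1.11 -0.94]
 [ 0.57 -0.95]
 [ 0.91 -0.59]]
[[ 0.37588344 -0.90993928 -0.17527733]
 [ 0.82468506  0.41474149 -0.38455696]
 [ 0.42261826  0.          0.90630779]]
B_hi_out [ 74.8 -16.3  36. ]
B_hi_in [74.   0.6 36. ]
A_hi_out [74.6 23.1 36. ]
B_lo_out [-76.8 -18.7  36. ]
mid_lo [-75.9   1.1  36. ]
A_lo_out [-77.4  18.7  36. ]
knob [44.5 23.8 77. ]
odd? [array([-87. , -29.8,  -0. ]), array([-84.2,  28. ,   0. ]), array([-95. , -66.8,  -0. ]), array([-94.4,  55.5,   0. ])]
```

Run:
```python
from h import *
import cv2
im=cv2.imread("pics/top0.png");g=cv2.GaussianBlur(cv2.cvtColor(im,6),(3,3),0)
print(g[170,430],g[170,380],g[130,480])
for th in(75,85):
    m=(g<th).astype(np.uint8);m[:100]=0;m[222:]=0;m[:,:385]=0;m[:,475:]=0
    cs,_=cv2.findContours(m,0,1);c=max(cs,key=cv2.contourArea);r=cv2.minAreaRect(c);print(th,cv2.contourArea(c),r)
    W=np.array([onplane(p,'top',[0,0,40],[0,0,1])[:2] for p in cv2.boxPoints(r)]);print(W.round(1),W.mean(0),np.linalg.norm(np.diff(W,axis=0),axis=1))
    d=max([W[1]-W[0],W[2]-W[1]],key=np.linalg.norm);print(np.arctan2(d[1],d[0]))
s=cv2.imread("pics/side0.png")
cv2.imwrite("pics/pl.png",np.hstack([cv2.resize(im[110:230,380:480],None,fx=4,fy=4),cv2.resize(s[140:200,280:370],(400,267))[:267].repeat(1,0) if 0 else cv2.copyMakeBorder(cv2.resize(s[140:200,280:370],(400,267)),0,213,0,0,0)]))
```

```text
76 113 114
75 191.5 ((408.5672607421875, 174.44503784179688), (98.8431167602539, 40.83294677734375), 78.80488586425781)
[[ 638.2  -61.8]
 [ 653.9 -155.3]
 [ 428.  -190.4]
 [ 412.3  -98. ]] [ 533.09935208 -126.41455005] [ 94.83565329 228.6788497   93.70122359]
-2.987556464002446
85 4268.5 ((428.14154052734375, 170.2547149658203), (49.312435150146484, 90.24588012695312), 15.945395469665527)
[[ 458.6  -85.7]
 [ 658.6 -150.5]
 [ 623.5 -258.7]
 [ 424.6 -193.2]] [ 541.32319482 -172.03866944] [210.15008296 113.77001146 209.48520207]
-0.313240351085536
```

View pics/pl.png

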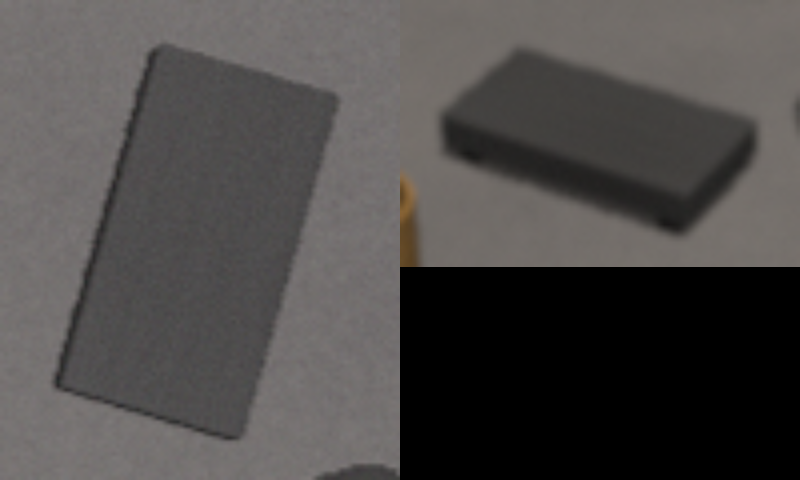

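Run:
```python
from h import *
Q=rot([0.12190406,-0.12206556,0.69699878,-0.69601156]);print(Q.round(3))
M=deckR(1.1431);o=np.array([519.8,206.4,75.]);z=Q[:,2];print('jaw yaw now',np.arctan2(z[1],z[0]))
piv=np.array([34,-48,0.])
def tool(M,s,th): # tool y=-n, jaw z = s * tangent dir
    zz=s*(M@np.array([np.cos(th),np.sin(th),0]));y=-M[:,2];return np.column_stack([np.cross(y,zz),y,zz])
# knob at q: pivot+72*(sin q,cos q)
for q in(.14,):
  for s in(1,-1):
    W=tool(M,s,-q);print('knob jaw yaw',s,np.arctan2(W[1,2],W[0,2]),'rotvec',R.from_matrix(W@Q.T).as_rotvec())
  for zt in (53,100):print(o+M@(piv+[72*np.sin(q),72*np.cos(q),zt]))
for s in(1,-1):
    W=tool(M,s,np.pi/2);print('bars yaw',np.arctan2(W[1,2],W[0,2]),R.from_matrix(W@Q.T).as_rotvec())
```

```text
[[-0.94  -0.     0.34 ]
 [-0.34   0.001 -0.94 ]
 [-0.    -1.    -0.001]]
jaw yaw now -1.2240363891853354
knob jaw yaw 1 0.9888451267530455 rotvec [ 0.0157297  -0.5412684   2.18438108]
knob jaw yaw -1 -2.1527475268367477 rotvec [ 0.4500564   0.01351205 -0.89953855]
[505.87030493 232.00562606 141.64942335]
[497.63159026 213.93175913 184.24588934]
bars yaw 2.7138963267948966 [ 0.40537259  0.37622287 -2.29927008]
bars yaw -0.4276963267948967 [ 0.30258867 -0.33023451  0.78308736]
```

{"api": "jog_arm", "payload": {"increments": [[0.0919,0.0175,0.049,0.002,0.001,-0.034,0.1365],[0.0919,0.0175,0.049,0.002,0.001,-0.034,0.1365],[0.0919,0.0175,0.049,0.002,0.001,-0.034,0.1365],[0.0919,0.0175,0.049,0.002,0.001,-0.034,0.1365],[0.0919,0.0175,0.049,0.002,0.001,-0.034,0.1365],[0.0919,0.0175,0.049,0.002,0.001,-0.034,0.1365],[0.0919,0.0175,0.049,0.002,0.001,-0.034,0.1365],[0.0919,0.0175,0.049,0.002,0.001,-0.034,0.1365],[0.0919,0.0175,0.049,0.002,0.001,-0.034,0.1365],[0.0919,0.0175,0.049,0.002,0.001,-0.034,0.1365],[0.0919,0.0175,0.049,0.002,0.001,-0.034,0.1365],[0.0919,0.0175,0.049,0.002,0.001,-0.034,0.1365]]}}

```text
clock: 1.6
tool_pos: [423.8, 18.2, 236.0]
orientation: [0.724, -0.466, 0.341, -0.378]
wrist_force: [0.6, -0.8, -0.1]
gripper_width: 91.9
```

```bash
cat >> h.py <<'E'
M=deckR(1.1431);O=np.array([519.8,206.4,75.]);PIV=np.array([34,-48,0.])
def tool(M,s,th):
    zz=s*(M@np.array([np.cos(th),np.sin(th),0]));y=-M[:,2];return np.column_stack([np.cross(y,zz),y,zz])
def knob(q,zt): return O+M@(PIV+[72*np.sin(q),72*np.cos(q),zt]), tool(M,1,-q)
def bars(x,y,zt): return O+M@np.array([x,y,zt]), tool(M,1,-np.pi/2)
def delta(tgt):
    from rig import arm
    s=arm.state();p,W=tgt;Q=rot(s['orientation'])
    print('d',(p-s['tool_pos']).round(1),'rv',R.from_matrix(W@Q.T).as_rotvec().round(4),'w',round(s['gripper_width'],1),'F',s['wrist_force'].round(1),'t',s['clock'])
    print(' in deck',(M.T@(s['tool_pos']-O)).round(1),'j',s['joint_pos'].round(2))
E
python3 -c "
from h import *
delta(knob(.14,130))"
```

```text
d [ 68.5 184.2 -24.6] rv [ 0.0012 -0.1237  0.4986] w 91.9 F [ 0.6 -0.8 -0.1] t 1.6
 in deck [-123.2    9.3  235.1] j [-0.24 -0.1   2.17  0.41  0.95 -0.95]
```

{"api": "jog_arm", "payload": {"increments": [[0.05,0.017,0.046,-0.006,0.0,-0.031,0.125],[0.05,0.017,0.046,-0.006,0.0,-0.031,0.125],[0.05,0.017,0.046,-0.006,0.0,-0.031,0.125],[0.05,0.017,0.046,-0.006,0.0,-0.031,0.125],[0.05,0,0,0,0,0,0]]}}

```text
clock: 2.22
tool_pos: [493.0, 211.3, 211.1]
orientation: [0.817, -0.513, 0.163, -0.207]
wrist_force: [-0.2, 0.8, 0.3]
gripper_width: 50.0
```

```bash
python3 -c "
from h import *
delta(knob(.14,130));delta(knob(.14,55))
from rig import arm
import cv2
for n,a in(('top',(130,230,205,325)),('side',(150,285,230,370))):
    im=arm.grab_frame(n)['img'][:,:,::-1];cv2.imwrite('pics/%s1.png'%n,cv2.resize(im[a[0]:a[1],a[2]:a[3]],None,fx=4,fy=4,interpolation=2))
"
```

```text
d [-0.6 -8.9  0.3] rv [ 0.0012  0.0062 -0.0236] w 50.0 F [-0.2  0.8  0.3] t 2.225
 in deck [ 51.5  26.4 126.2] j [ 0.16  0.1   2.06  0.52  0.8  -1.2 ]
d [ 12.6  19.9 -67.6] rv [ 0.0012  0.0062 -0.0236] w 50.0 F [-0.2  0.8  0.3] t 2.225
 in deck [ 51.5  26.4 126.2] j [ 0.16  0.1   2.06  0.52  0.8  -1.2 ]
```

View pics/side1.png

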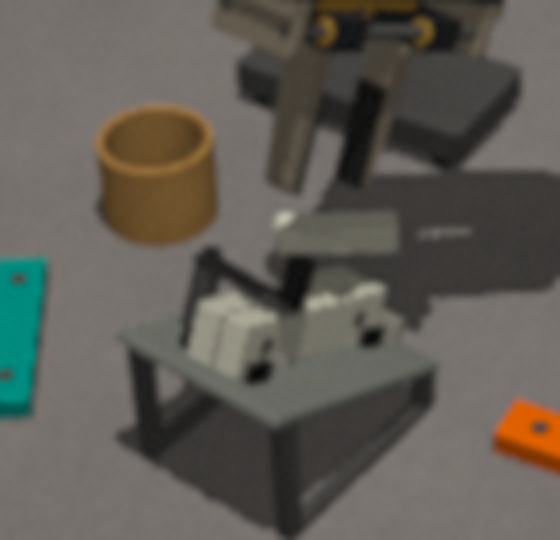

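The side view shows the open fingers straddling the line above the knob. First I align sideways, then go down along the deck normal.

{"api": "jog_arm", "payload": {"increments": [[0.05,-0.0006,-0.009,0.0003,0.001,0.006,-0.0236],[0.05,0,0,0,0,0,0],[0.05,0.003,0.007,-0.017,0,0,0],[0.05,0.003,0.007,-0.017,0,0,0],[0.05,0.003,0.007,-0.017,0,0,0]]}}

```text
clock: 2.95
tool_pos: [501.5, 216.0, 162.2]
orientation: [0.813, -0.51, 0.174, -0.223]
wrist_force: [0.1, 0.4, -0.4]
gripper_width: 50.2
```

```bash
python3 -c "
from h import *
delta(knob(.14,54))"
```

```text
d [  4.2  15.6 -19.7] rv [0.0003 0.0034 0.0156] w 50.2 F [ 0.1  0.4 -0.4] t 2.95
 in deck [37.9 20.7 78.6] j [ 0.18  0.18  2.09  0.58  0.68 -1.23]
```

{"api": "jog_arm", "payload": {"increments": [[0.05,0.001,0.008,0.001,0,0.003,0.015],[0.05,0.0,0,0,0,0,0]]}}

```text
clock: 3.2
tool_pos: [502.3, 223.3, 163.4]
orientation: [0.814, -0.511, 0.172, -0.216]
wrist_force: [0.2, 0.4, 0.8]
gripper_width: 50.4
```

```bash
python3 -c "
from h import *
delta(knob(.14,54))"
```

```text
d [  3.4   8.3 -20.8] rv [ 0.0004 -0.0009  0.0017] w 50.4 F [0.2 0.4 0.8] t 3.2
 in deck [44.7 22.9 76.6] j [ 0.19  0.19  2.08  0.57  0.69 -1.22]
```

{"api": "jog_arm", "payload": {"increments": [[0.05,0.0015,0.004,-0.0105,0,0,0],[0.05,0.0015,0.004,-0.0105,0,0,0],[0.05,0,0,0,0,0,0],[0.014,0,0,0,0,0,0],[0.014,0,0,0,0,0,0],[0.014,0,0,0,0,0,0]]}}

```text
clock: 3.95
tool_pos: [505.9, 231.4, 142.2]
orientation: [0.814, -0.511, 0.172, -0.216]
wrist_force: [-1.9, -1.4, 0.6]
gripper_width: 21.9
```

```bash
python3 -c "
from h import *
delta(knob(.14,54))
for q in (.14,.3,.5,.7,.9,1.1,1.3,1.5,1.55):
    p,W=knob(q,54);print(q,p.round(1))
print(M[:,2])"
```

```text
d [-0.2  0.2  0.3] rv [0.0001 0.0007 0.0023] w 21.9 F [-1.9 -1.4  0.6] t 3.95
 in deck [43.8 23.  53.8] j [ 0.2   0.23  2.09  0.6   0.64 -1.25]
0.14 [505.7 231.6 142.6]
0.3 [512.2 239.8 147.3]
0.5 [522.3 248.4 152.9]
0.7 [534.1 254.9 157.9]
0.9 [547.3 258.8 162.1]
1.1 [561.2 260.2 165.4]
1.3 [575.3 259.  167.6]
1.5 [589.2 255.1 168.7]
1.55 [592.5 253.7 168.7]
[-0.1752918  -0.38455036  0.90630779]
```

```bash
python3 -c "
from h import *
qs=np.arange(.14,1.6,.1)
for a,b in zip(qs,qs[1:]): print(round(b,2),(knob(b,54)[0]-knob(a,54)[0]).round(1))"
```

```text
0.24 [3.9 5.3 3. ]
0.34 [4.5 4.8 2.9]
0.44 [5.  4.4 2.8]
0.54 [5.5 3.8 2.7]
0.64 [5.9 3.3 2.5]
0.74 [6.3 2.7 2.3]
0.84 [6.6 2.1 2.1]
0.94 [6.8 1.4 1.9]
1.04 [7.  0.8 1.7]
1.14 [7.1 0.1 1.4]
1.24 [ 7.1 -0.6  1.1]
1.34 [ 7.  -1.2  0.8]
1.44 [ 6.9 -1.9  0.5]
1.54 [ 6.7 -2.5  0.2]
```

{"api": "jog_arm", "payload": {"increments": [[0.014,0,0,0,0,0,0],[0.014,0.004,0.0053,0.003,0.0175,0.0385,-0.0906]]}}

```text
clock: 4.2
tool_pos: [509.4, 236.3, 145.1]
orientation: [0.804, -0.5, 0.213, -0.242]
wrist_force: [1.0, -1.2, -1.7]
gripper_width: 17.2
```

{"api": "jog_arm", "payload": {"increments": [[0.014,0.0045,0.0048,0.0029,0.0175,0.0385,-0.0906],[0.014,0.005,0.0044,0.0028,0.0175,0.0385,-0.0906],[0.014,0.0055,0.0038,0.0027,0.0175,0.0385,-0.0906],[0.014,0.0059,0.0033,0.0025,0.0175,0.0385,-0.0906]]}}

```text
clock: 4.7
tool_pos: [530.9, 252.7, 156.2]
orientation: [0.743, -0.44, 0.373, -0.339]
wrist_force: [0.9, -1.5, -1.2]
gripper_width: 17.0
```

```bash
python3 -c "
from h import *
delta(knob(.64,54));
from rig import arm
p=M.T@(arm.state()['tool_pos']-O)-PIV;print(np.hypot(p[0],p[1]),np.arctan2(p[0],p[1]))"
```

```text
d [-0.5  0.5  0.3] rv [-0.0007 -0.006   0.0157] w 17.0 F [ 0.9 -1.5 -1.2] t 4.7
 in deck [76.7  9.1 53.8] j [ 0.24  0.25  2.02  0.56  0.67 -0.66]
71.28528054469162 0.6418708174073289
```

Tracking well with low forces, so I continue the swing.

{"api": "jog_arm", "payload": {"increments": [[0.014,0.0063,0.0029,0.0023,0.0175,0.0385,-0.0906],[0.014,0.0066,0.0021,0.0021,0.0175,0.0385,-0.0906],[0.014,0.0068,0.0014,0.0019,0.0175,0.0385,-0.0906],[0.014,0.007,0.0008,0.0017,0.0175,0.0385,-0.0906],[0.014,0.0071,0.0001,0.0014,0.0175,0.0385,-0.0906]]}}

```text
clock: 5.32
tool_pos: [566.0, 259.1, 165.7]
orientation: [0.623, -0.34, 0.55, -0.441]
wrist_force: [-0.7, -1.8, -1.4]
gripper_width: 17.3
```

```bash
cat >> h.py <<'E'
def kq():
    from rig import arm
    p=M.T@(arm.state()['tool_pos']-O)-PIV;print('r,q',np.hypot(p[0],p[1]),np.arctan2(p[0],p[1]))
E
python3 -c "
from h import *
delta(knob(1.14,54));kq()"
```

```text
d [-2.   1.1  0.3] rv [-0.0011 -0.0129  0.0297] w 17.3 F [-0.7 -1.8 -1.4] t 5.325
 in deck [ 99.2 -20.2  53.8] j [ 0.24  0.29  1.94  0.53  0.71 -0.1 ]
r,q 70.8501526150973 1.1672735013228301
```

{"api": "jog_arm", "payload": {"increments": [[0.014,0.0064,-0.0003,0.001,0.016,0.036,-0.085],[0.014,0.0064,-0.001,0.0008,0.016,0.036,-0.085],[0.014,0.0062,-0.0016,0.0005,0.016,0.036,-0.085],[0.014,0.006,-0.002,0.0003,0.016,0.036,-0.085],[0.014,0,0,0,0,0,0]]}}

```text
clock: 5.95
tool_pos: [592.7, 252.4, 168.1]
orientation: [0.505, -0.25, 0.659, -0.499]
wrist_force: [2.5, -1.2, -0.6]
gripper_width: 17.1
```

```bash
python3 -c "
from h import *
delta(knob(1.54,54));kq()"
```

```text
d [-0.9  1.6  0.7] rv [ 0.0051 -0.0079  0.0173] w 17.1 F [ 2.5 -1.2 -0.6] t 5.95
 in deck [104.7 -47.3  53.9] j [0.21 0.32 1.88 0.51 0.74 0.28]
r,q 70.68849269652095 1.5606185136893314
```

{"api": "jog_arm", "payload": {"increments": [[0.05,0,0,0,0,0,0],[0.05,0,0,0,0,0,0],[0.05,0,0,0,0,0,0],[0.05,-0.0035,-0.0077,0.018,0,0,0],[0.05,-0.0035,-0.0077,0.018,0,0,0],[0.07,-0.0035,-0.0077,0.018,0,0,0],[0.07,0,0,0,0,0,0]]}}

```text
clock: 6.82
tool_pos: [580.9, 228.3, 227.4]
orientation: [0.507, -0.251, 0.657, -0.498]
wrist_force: [1.1, -0.2, 1.1]
gripper_width: 67.6
```

```bash
python3 -c "
from h import *
delta(bars(-1,0.5,105))
from rig import arm
import cv2
for n,a in(('top',(130,230,205,325)),('side',(150,285,230,370))):
    im=arm.grab_frame(n)['img'][:,:,::-1];cv2.imwrite('pics/%s2.png'%n,cv2.resize(im[a[0]:a[1],a[2]:a[3]],None,fx=4,fy=4,interpolation=2))
"
```

```text
d [-80.4 -62.9 -57.6] rv [ 0.0107  0.0071 -0.0155] w 67.6 F [ 1.1 -0.2  1.1] t 6.825
 in deck [105.4 -46.5 119. ] j [0.17 0.22 1.86 0.47 0.86 0.31]
```

View pics/side2.png

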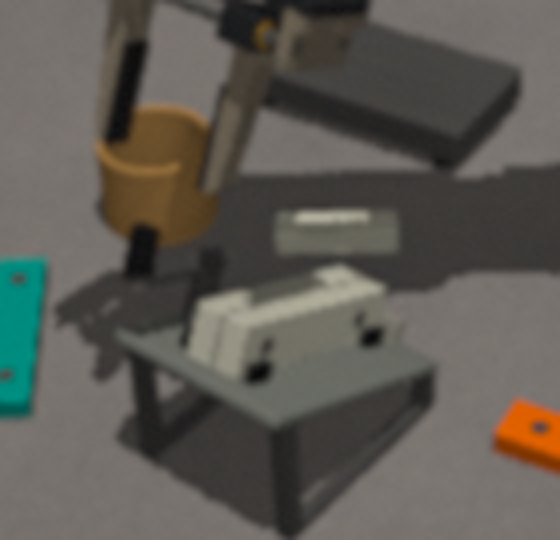

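View pics/top2.png

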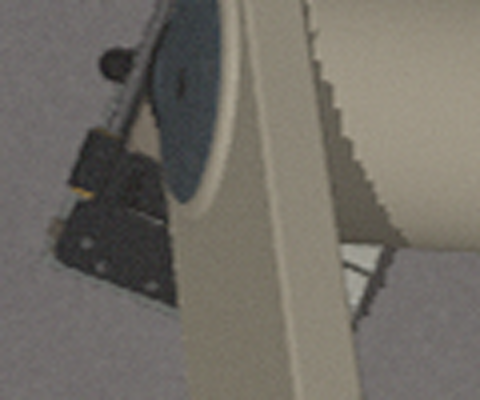

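The keeper has cleared the bars, with its knob at side crop (143,255). Both bars still stand side by side. Now I check the bar position from the side view.

```bash
python3 -c "
from h import *
n=M[:,2]
for nm,p in dict(B_hi_out=(198,297),mid_hi=(220,308),A_hi=(243,327),A_lo=(386,287),B_lo=(345,265)).items():
    print(nm,(M.T@(onplane(crop(p,(230,150),4),'side',O+36*n,n)-O)).round(1))
print((M.T@(onplane(crop((140,232),(230,150),4),'side',O+77*n,n)-O)).round(1))
"
```

```text
B_hi_out [ 69.  -25.7  36. ]
mid_hi [68.4 -8.5 36. ]
A_hi [76.9 16.6 36. ]
A_lo [-78.3  16.   36. ]
B_lo [-81.8 -20.9  36. ]
[113.6 -45.2  77. ]
```

{"api": "jog_arm", "payload": {"increments": [[0.07,-0.018,-0.0155,-0.0125,0.003,0.002,-0.004],[0.07,-0.018,-0.0155,-0.0125,0.003,0.002,-0.004],[0.07,-0.018,-0.0155,-0.0125,0.003,0.002,-0.004],[0.07,-0.018,-0.0155,-0.0125,0.002,0.001,-0.003],[0.07,0,0,0,0,0,0]]}}

```text
clock: 7.55
tool_pos: [504.4, 166.0, 171.0]
orientation: [0.5, -0.247, 0.665, -0.497]
wrist_force: [0.3, 0.7, 0.2]
gripper_width: 70.0
```

```bash
python3 -c "
from h import *
delta(bars(-1,0.5,105));delta(bars(-1,.5,70))"
```

```text
d [-3.8 -0.6 -1.3] rv [ 0.0002 -0.007  -0.0018] w 70.0 F [0.3 0.7 0.2] t 7.55
 in deck [  1.4  -2.7 105.3] j [0.06 0.17 2.08 0.57 0.77 0.1 ]
d [  2.3  12.9 -33. ] rv [ 0.0002 -0.007  -0.0018] w 70.0 F [0.3 0.7 0.2] t 7.55
 in deck [  1.4  -2.7 105.3] j [0.06 0.17 2.08 0.57 0.77 0.1 ]
```

{"api": "jog_arm", "payload": {"increments": [[0.07,-0.004,-0.0008,-0.0013,0,-0.007,-0.002],[0.07,0.0035,0.0077,-0.018,0,0,0],[0.07,0.0035,0.0077,-0.018,0,0,0],[0.07,0.0035,0.0077,-0.018,0,0,0],[0.07,0,0,0,0,0,0]]}}

```text
clock: 8.18
tool_pos: [514.8, 191.3, 116.4]
orientation: [0.504, -0.243, 0.662, -0.498]
wrist_force: [0.3, -0.2, 0.5]
gripper_width: 70.0
```

```bash
python3 -c "
from h import *
delta(bars(-1,0,5))"
```

```text
d [  3.7  12.3 -37.3] rv [-0.0002  0.0061 -0.0006] w 70.0 F [ 0.3 -0.2  0.5] t 8.175
 in deck [ 3.2 -1.8 44.2] j [0.11 0.28 2.11 0.67 0.63 0.02]
```

{"api": "jog_arm", "payload": {"increments": [[0.07,0.0015,0.006,-0.0185,0,0.006,0],[0.07,0.002,0.006,-0.0185,0,0,0],[0.07,0,0,0,0,0,0]]}}

```text
clock: 8.55
tool_pos: [520.7, 204.5, 81.5]
orientation: [0.504, -0.244, 0.662, -0.498]
wrist_force: [0.4, -0.4, -0.4]
gripper_width: 70.0
```

```bash
python3 -c "
from h import *
delta(bars(-1,0,5))
from rig import arm
import cv2
im=arm.grab_frame('side')['img'][:,:,::-1];cv2.imwrite('pics/s3.png',cv2.resize(im[150:285,230:370],None,fx=4,fy=4,interpolation=2))"
```

```text
d [-2.1 -0.9 -2.3] rv [-0.0011  0.0041 -0.0015] w 70.0 F [ 0.4 -0.4 -0.4] t 8.55
 in deck [ 1.5 -1.6  6.4] j [ 0.14  0.35  2.11  0.74  0.56 -0.05]
```

View pics/s3.png

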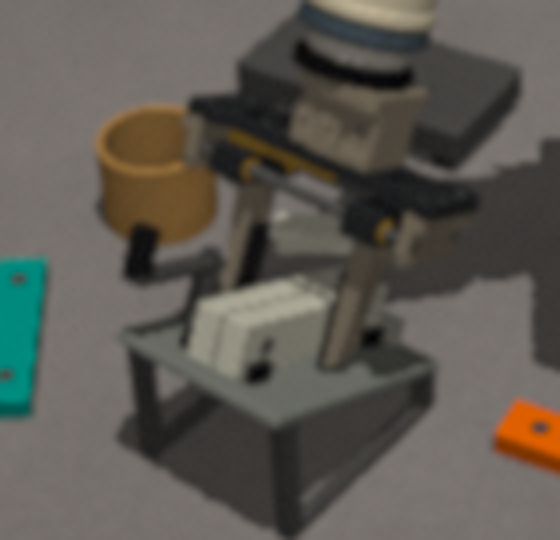

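The fingers straddle both bars at mid-length, with the near finger at crop (345,350). I trim the position and close.

{"api": "jog_arm", "payload": {"increments": [[0.06,-0.0021,-0.0009,-0.0023,-0.001,0.004,-0.0015],[0.05,0,0,0,0,0,0],[0.042,0,0,0,0,0,0],[0.03,0,0,0,0,0,0],[0.03,0,0,0,0,0,0],[0.03,0,0,0,0,0,0],[0.03,0,0,0,0,0,0]]}}

```text
clock: 9.48
tool_pos: [520.0, 203.1, 82.3]
orientation: [0.503, -0.243, 0.663, -0.498]
wrist_force: [-1.1, -0.4, -0.8]
gripper_width: 35.6
```

```bash
python3 -c "
from h import *
delta(bars(-1,0,5));delta(bars(-1,0,35))"
```

```text
d [-1.4  0.5 -3.2] rv [-0.0009  0.004   0.0006] w 35.6 F [-1.1 -0.4 -0.8] t 9.475
 in deck [ 0.4 -1.5  7.9] j [ 0.14  0.35  2.11  0.74  0.56 -0.05]
d [ -6.7 -11.   24. ] rv [-0.0009  0.004   0.0006] w 35.6 F [-1.1 -0.4 -0.8] t 9.475
 in deck [ 0.4 -1.5  7.9] j [ 0.14  0.35  2.11  0.74  0.56 -0.05]
```

Gripped at 35.6 mm, so the pair is pressed together. Now I lift along the deck normal.

{"api": "jog_arm", "payload": {"increments": [[0.03,-0.0008,-0.002,0.0045,0,0,0],[0.03,-0.0012,-0.003,0.007,0,0,0],[0.03,-0.0018,-0.004,0.009,0,0,0],[0.03,-0.0018,-0.004,0.009,0,0,0],[0.03,-0.0018,-0.004,0.009,0,0,0]]}}

```text
clock: 10.1
tool_pos: [510.8, 184.8, 122.2]
orientation: [0.503, -0.244, 0.663, -0.498]
wrist_force: [-0.4, -0.3, -3.9]
gripper_width: 35.7
```

```bash
python3 -c "
from h import *
delta(bars(0,-1.5,95))
from rig import arm
import cv2
im=arm.grab_frame('side')['img'][:,:,::-1];cv2.imwrite('pics/s4.png',cv2.resize(im[150:285,230:370],None,fx=4,fy=4,interpolation=2))"
```

```text
d [ -6.3 -15.5  38.9] rv [ 0.0003  0.0016 -0.0002] w 35.7 F [-0.4 -0.3 -3.9] t 10.1
 in deck [-1.3 -0.8 52.7] j [0.1  0.26 2.11 0.65 0.65 0.03]
```

View pics/s4.png

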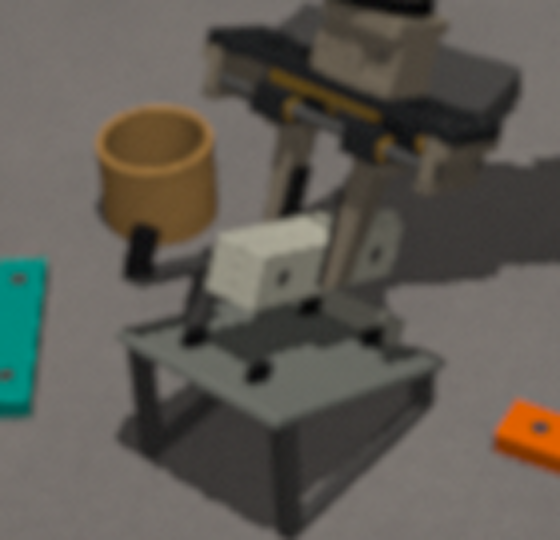

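Both bars are off the deck, held together. I continue up, then traverse while levelling and turning.

{"api": "jog_arm", "payload": {"increments": [[0.03,-0.003,-0.007,0.016,0,0,0],[0.03,-0.004,-0.009,0.02,0,0,0],[0.03,-0.002,-0.007,0.02,0,0,0],[0.03,0,-0.01,0.02,0,0,0]]}}

```text
clock: 10.65
tool_pos: [499.7, 149.8, 200.6]
orientation: [0.502, -0.245, 0.663, -0.498]
wrist_force: [0.7, 0.5, -4.2]
gripper_width: 35.8
```

```bash
cat >> h.py <<'E'
PC=np.array([540.8,-173.8]);PY=-0.313
def place(z,x=0,y=0):
    a=PY-np.pi/2;zz=np.array([np.cos(a),np.sin(a),0]);yy=np.array([0,0,-1.])
    c,s=np.cos(PY),np.sin(PY)
    return np.array([PC[0]+c*x-s*y,PC[1]+s*x+c*y,z]),np.column_stack([np.cross(yy,zz),yy,zz])
E
python3 -c "
from h import *
delta(place(190))"
```

```text
d [  41.1 -323.6  -10.6] rv [-0.1913  0.435  -1.4319] w 35.8 F [ 0.7  0.5 -4.2] t 10.65
 in deck [ -1.1  -5.2 139.2] j [0.02 0.12 2.07 0.54 0.83 0.11]
```

{"api": "jog_arm", "payload": {"increments": [[0.03,0.0013,-0.01,0,-0.006,0.0136,-0.045],[0.03,0.0026,-0.02,0,-0.012,0.0272,-0.0895],[0.03,0.0026,-0.02,0,-0.012,0.0272,-0.0895],[0.03,0.0026,-0.02,0,-0.012,0.0272,-0.0895],[0.03,0.0026,-0.02,0,-0.012,0.0272,-0.0895],[0.03,0.0026,-0.02,0,-0.012,0.0272,-0.0895],[0.03,0.0026,-0.02,0,-0.012,0.0272,-0.0895],[0.03,0.0026,-0.02,0,-0.012,0.0272,-0.0895],[0.03,0.0026,-0.02,0,-0.012,0.0272,-0.0895],[0.03,0.0026,-0.02,0,-0.012,0.0272,-0.0895]]}}

```text
clock: 11.9
tool_pos: [521.3, -48.2, 203.4]
orientation: [0.138, -0.031, 0.733, -0.666]
wrist_force: [-0.2, -0.3, -4.4]
gripper_width: 35.9
```

```bash
python3 -c "
from h import *
delta(place(190))"
```

```text
d [  19.5 -125.6  -13.4] rv [-0.0712  0.1662 -0.553 ] w 35.9 F [-0.2 -0.3 -4.4] t 11.9
 in deck [-155.1 -107.   214. ] j [-0.19  0.15  1.95  0.17  0.94  1.05]
```

{"api": "jog_arm", "payload": {"increments": [[0.03,0.003,-0.018,-0.001,-0.0105,0.0245,-0.082],[0.03,0.003,-0.018,-0.001,-0.0105,0.0245,-0.082],[0.03,0.003,-0.018,-0.001,-0.0105,0.0245,-0.082],[0.03,0.003,-0.018,-0.002,-0.0105,0.0245,-0.082],[0.03,0.003,-0.018,-0.002,-0.0105,0.0245,-0.082],[0.03,0.003,-0.018,-0.002,-0.0105,0.0245,-0.082],[0.03,0.001,-0.01,-0.002,-0.005,0.01,-0.04],[0.03,0,0,0,0,0,0],[0.03,0,0,0,0,0,0]]}}

```text
clock: 13.02
tool_pos: [537.8, -170.8, 192.4]
orientation: [-0.11, 0.111, 0.699, -0.698]
wrist_force: [1.3, -0.2, -4.0]
gripper_width: 35.9
```

```bash
python3 -c "
from h import *
delta(place(190))
from rig import arm
import cv2
for n in('side','top'):
  im=arm.grab_frame(n)['img'][:,:,::-1];cv2.imwrite('pics/%s5.png'%n,im)
im=cv2.imread('pics/side5.png');cv2.imwrite('pics/s5.png',cv2.resize(im[60:200,250:400],None,fx=4,fy=4,interpolation=2))"
```

```text
d [ 3.  -3.  -2.4] rv [-0.0022  0.0022  0.0005] w 35.9 F [ 1.3 -0.2 -4. ] t 13.025
 in deck [-254.7 -172.8  248.3] j [-0.31  0.28  1.79  0.    1.07  1.57]
```

View pics/s5.png

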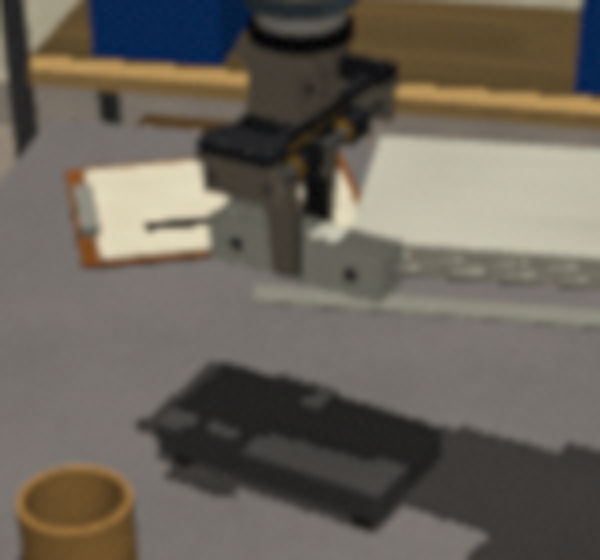

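View pics/top5.png

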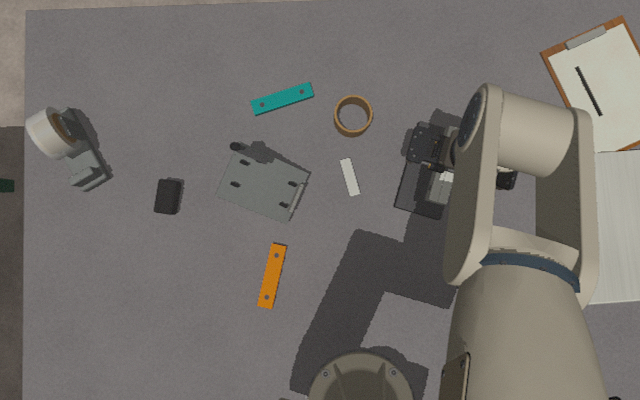

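```bash
python3 -c "
from h import *
from rig import arm
s=arm.state();t=s['tool_pos'];c,sn=np.cos(PY),np.sin(PY)
for x in(75,-75):
  for z in(-8,28):
    P=t+[c*x-sn*18,sn*x+c*18,z];p=proj(P,'side')[0];print(x,z,((p-[250,60])*4+1.5).round(0))"
```

```text
75 -8 [208. 258.]
75 28 [207. 216.]
-75 -8 [379. 306.]
-75 28 [380. 262.]
```

```bash
python3 -c "
import cv2
im=cv2.imread('pics/side5.png');cv2.imwrite('pics/s5b.png',cv2.resize(im[100:142,295:355],None,fx=12,fy=12,interpolation=2))"
```

```text
(no output)
```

View pics/s5b.png

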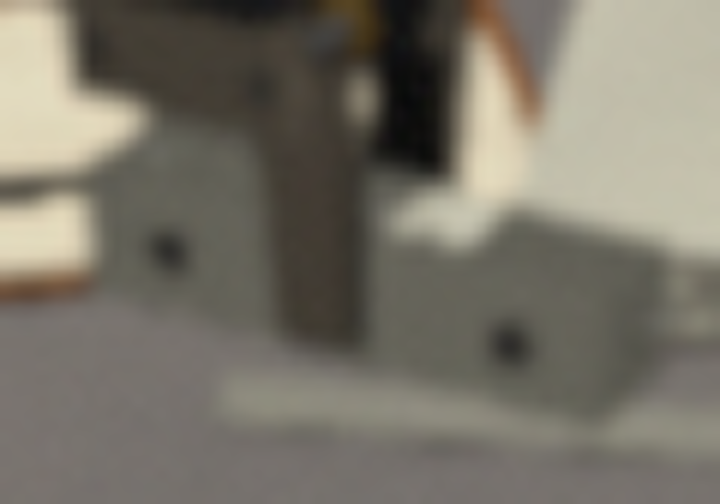

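The bars are level: the measured bottom edge slope is 0.27 against a predicted 0.28. Now I lower.

{"api": "jog_arm", "payload": {"increments": [[0.03,0.003,-0.003,-0.01,-0.002,0.002,0],[0.03,0,0,-0.022,0,0,0],[0.03,0,0,-0.025,0,0,0],[0.03,0,0,-0.025,0,0,0],[0.03,0,0,-0.02,0,0,0],[0.03,0,0,-0.012,0,0,0],[0.03,0,0,0,0,0,0]]}}

```text
clock: 14.0
tool_pos: [541.4, -172.9, 73.1]
orientation: [0.109, -0.11, -0.699, 0.699]
wrist_force: [0.7, -0.0, -3.5]
gripper_width: 35.8
```

```bash
python3 -c "
from h import *
delta(place(50))"
```

```text
d [ -0.6  -0.9 -23.1] rv [ 0.0004  0.0014 -0.0032] w 35.8 F [ 0.7 -0.  -3.5] t 14.0
 in deck [-305.5 -177.   140.3] j [-0.31  0.44  1.87  0.    0.83  1.57]
```

{"api": "jog_arm", "payload": {"increments": [[0.03,-0.0005,-0.001,-0.008,0,0.001,-0.003],[0.03,0,0,-0.006,0,0,0],[0.03,0,0,-0.004,0,0,0],[0.03,0,0,-0.002,0,0,0],[0.03,0,0,0,0,0,0]]}}

```text
clock: 14.62
tool_pos: [542.4, -174.5, 53.6]
orientation: [0.109, -0.111, -0.698, 0.699]
wrist_force: [-0.2, -0.3, -4.2]
gripper_width: 35.4
```

```bash
python3 -c "
from h import *
delta(place(48))"
```

```text
d [-1.6  0.7 -5.6] rv [ 0.0015  0.0036 -0.0002] w 35.4 F [-0.2 -0.3 -4.2] t 14.625
 in deck [-314.6 -178.6  123.1] j [-0.31  0.47  1.88 -0.    0.79  1.57]
```

{"api": "jog_arm", "payload": {"increments": [[0.03,-0.0008,0,-0.0015,0.001,0.003,0],[0.03,0,0,-0.0015,0,0,0],[0.03,0,0,-0.001,0,0,0]]}}

```text
clock: 15.0
tool_pos: [541.9, -174.6, 49.8]
orientation: [0.11, -0.111, -0.698, 0.699]
wrist_force: [0.3, -0.2, -4.2]
gripper_width: 35.9
```

{"api": "jog_arm", "payload": {"increments": [[0.03,0,0,-0.001,0,0,0],[0.03,0,0,-0.001,0,0,0]]}}

```text
clock: 15.25
tool_pos: [542.0, -174.6, 47.7]
orientation: [0.11, -0.111, -0.698, 0.699]
wrist_force: [0.8, -0.0, -3.8]
gripper_width: 35.8
```

{"api": "jog_arm", "payload": {"increments": [[0.03,0,0,-0.001,0,0,0],[0.03,0,0,-0.001,0,0,0]]}}

```text
clock: 15.5
tool_pos: [542.0, -174.6, 47.2]
orientation: [0.11, -0.111, -0.698, 0.699]
wrist_force: [-5.5, 1.4, 13.7]
gripper_width: 35.7
```

Touched down: the vertical force went from −4 to +14 N. I hold for a moment before letting go.

{"api": "jog_arm", "payload": {"increments": [[0.03,0,0,-0.0003,0,0,0],[0.03,0,0,0,0,0,0]]}}

```text
clock: 15.75
tool_pos: [542.0, -174.6, 47.3]
orientation: [0.11, -0.111, -0.698, 0.699]
wrist_force: [0.4, 1.3, -3.1]
gripper_width: 35.8
```

```bash
python3 -c "
from h import *
delta(place(47))
from rig import arm
import cv2
print(arm.state()['wrist_torque'])
im=arm.grab_frame('side')['img'][:,:,::-1];cv2.imwrite('pics/s6.png',cv2.resize(im[130:200,280:370],None,fx=8,fy=8,interpolation=2))"
```

```text
d [-1.2  0.8 -0.3] rv [ 0.0007  0.0014 -0.0002] w 35.8 F [ 0.4  1.3 -3.1] t 15.75
 in deck [-317.6 -178.2  117.5] j [-0.31  0.48  1.88 -0.    0.78  1.57]
[-0.00634241  0.00269039  0.0016345 ]
```

View pics/s6.png

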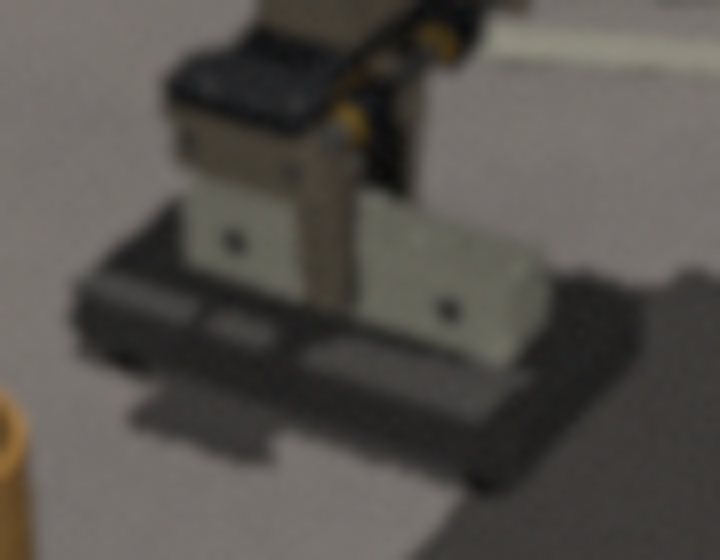

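The bars sit on the plate's middle along its length. I release them.

{"api": "jog_arm", "payload": {"increments": [[0.03,0,0,-0.0005,0,0,0],[0.04,0,0,0,0,0,0],[0.045,0,0,0,0,0,0],[0.055,0,0,0,0,0,0],[0.065,0,0,0,0,0,0],[0.07,0,0,0,0,0,0]]}}

```text
clock: 16.55
tool_pos: [543.4, -175.0, 47.6]
orientation: [0.109, -0.111, -0.698, 0.699]
wrist_force: [0.8, 0.1, 0.1]
gripper_width: 69.5
```

{"api": "jog_arm", "payload": {"increments": [[0.07,0,0,0.01,0,0,0],[0.07,0,0,0.015,0,0,0],[0.07,0,0,0.02,0,0,0],[0.07,0,0,0.03,0,0,0],[0.07,0,0,0.04,0,0,0],[0.07,0,0,0.04,0,0,0],[0.07,-0.02,-0.03,0.03,0,0,0],[0.07,-0.03,-0.04,0.0,0,0,0],[0.07,-0.03,-0.05,0.0,0,0,0],[0.07,-0.03,-0.05,0.0,0,0,0],[0.07,-0.03,-0.05,0.0,0,0,0],[0.07,0,0,0,0,0,0]]}}

```text
clock: 18.05
tool_pos: [399.6, -401.1, 253.6]
orientation: [0.103, -0.115, -0.696, 0.701]
wrist_force: [-0.3, 0.2, -0.5]
gripper_width: 69.8
```

{"api": "jog_arm", "payload": {"increments": [[0.07,-0.03,-0.05,0.0,0,0,0],[0.07,-0.03,-0.05,0.0,0,0,0],[0.07,-0.03,-0.05,0.0,0,0,0],[0.07,-0.03,-0.05,0.0,0,0,0],[0.07,0,0,0,0,0,0]]}}

```text
clock: 18.68
tool_pos: [279.7, -603.3, 259.1]
orientation: [0.1, -0.116, -0.696, 0.702]
wrist_force: [0.3, 0.3, 0.2]
gripper_width: 70.0
```

```bash
python3 -c "
from rig import arm
import cv2,numpy as np
s=arm.state();print(s['clock'],s['tool_pos'],s['wrist_force'],s['gripper_width'])
for n in('side','top'):
  im=arm.grab_frame(n)['img'][:,:,::-1];cv2.imwrite('pics/%s7.png'%n,im)
t=cv2.imread('pics/top7.png');s=cv2.imread('pics/side7.png')
cv2.imwrite('pics/t7.png',cv2.resize(t[110:230,380:480],None,fx=5,fy=5,interpolation=2));cv2.imwrite('pics/s7.png',cv2.resize(s[130:270,230:390],None,fx=4,fy=4,interpolation=2))"
```

```text
18.675 [ 279.71246208 -603.32548138  259.0846107 ] [0.27101436 0.3208565  0.22405576] 69.98897587246371
```

View pics/t7.png

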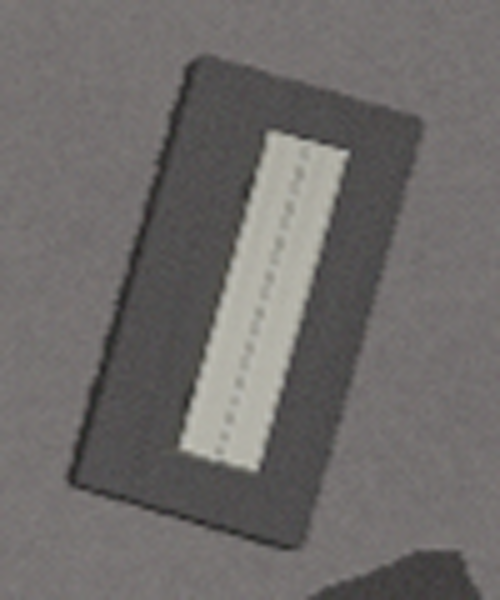

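View pics/s7.png

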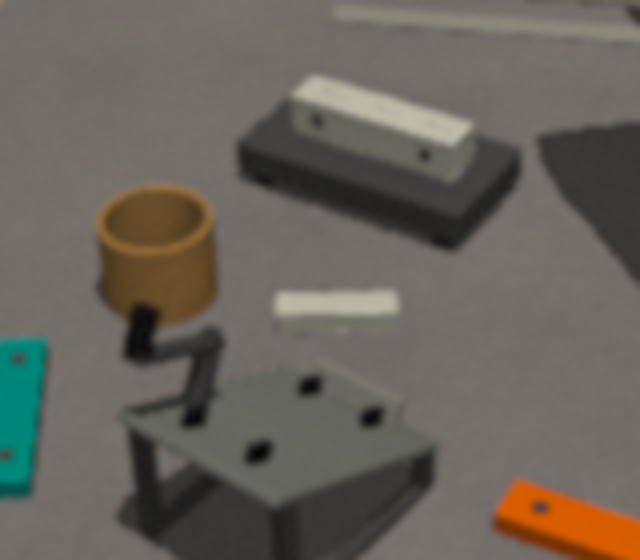

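View pics/top7.png

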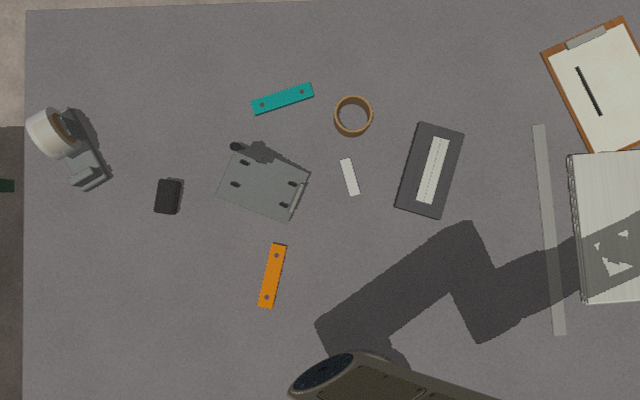

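Run:
```python
from h import *
import cv2
g=cv2.cvtColor(cv2.imread('pics/top7.png'),6);m=(g>140).astype(np.uint8);m[:,:405]=0;m[:,460:]=0;m[:125]=0;m[215:]=0
c=max(cv2.findContours(m,0,1)[0],key=cv2.contourArea);r=cv2.minAreaRect(c)
W=np.array([onplane(p,'top',[0,0,76],[0,0,1])[:2] for p in cv2.boxPoints(r)])
d=max([W[1]-W[0],W[2]-W[1]],key=np.linalg.norm);e=W.mean(0)-PC;c,s=np.cos(PY),np.sin(PY)
print('in plate',c*e[0]+s*e[1],-s*e[0]+c*e[1],'yaw',np.arctan(d[1]/d[0])-PY,np.linalg.norm(np.diff(W,axis=0),axis=1))
n=M[:,2];k=M.T@(onplane((235.5,146),'top',O+77*n,n)-O)-PIV;print('keeper',np.arctan2(k[0],k[1]))
from rig import arm
arm.job_done()
```

```text
in plate -2.1146363836246094 0.1315367606581802 yaw -0.002311873762221306 [149.19721091  36.39782274 149.04065841]
keeper 1.5363266079751146
the job is handed in; nothing more can be done
```

I pinched the knob and swung the keeper to about 1.54 rad. I took both bars out in one grasp, lowered them level onto the plate with light contact, released them once they were down, backed off and handed the job in at about 19 s.

- **Bars (last top view):** together they measure 149 x 36 mm, centred about 2 mm off the plate's middle lengthwise and 0.1 mm across. They lie within 0.003 rad of its long direction. Their ends look even and both look upright.
- **Touchdown:** the wrist force peaked at about 14 N in the readings. It had eased to about −3 N before release (about −4 N while carrying), so the bars were resting only lightly on the plate when I let go. The down position was TCP 47.3 mm, within 1 mm of what I expected.
- **Other things:** the keeper is still aside, and the tube, block and short bar appear where they started. I judged those by eye and did not measure their displacement.
- **Failed or disagreeing checks:** no check failed. The one disagreement was before the grasp, when the side view put some bar corners up to 9 mm from the top view's estimate. I used the top view, and the grasp confirmed it.

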